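# Load the slotted taper arbor into the latch fixture spindle

### The job

Swing the grey release lever on the latch fixture fully open, lift the square-headed arbor straight up out of its deep well in the wooden rack, and lower it gently into the upward-facing spindle taper with its flange slots over the two drive dogs until the flange is flush on the spindle face. Then swing the lever fully back, so that its fork closes over the arbor's flange, and let go. Leave the round-headed arbor in its well and do not disturb the other things on the bench.

Things in the scene. Friction and masses are not known exactly. Their poses are not given: they have to be found in the camera images.
- arbor_mid (a point): The steel arbor to load, 140 mm tall, about 0.6 kg, upright in one of the rack's two wells; this point is on its axis half-way up, z up along it. Flange 63 mm diameter, 14 mm thick, its underside 5 mm below this point, with two opposite through slots 18 mm wide at its own +x and -x. Round neck 32 mm diameter above the flange. Half a turn makes no difference.
- arbor_head (a point): Centre of the arbor's square head, 50 mm above arbor_mid: 30 x 30 mm, 40 mm tall, its flat faces looking along the arbor's own x and y. In the rack the head stands wholly above the rim.
- arbor: The same arbor; origin on its axis at the lower end of its tapered shank, which is 65 mm long, 25 mm diameter at this end and 44 mm at the flange.
- rack: Fixed wooden rack block 200 x 92 x 95 mm, origin at the centre of its underside, long side along its x. Two round wells 66 mm diameter, 85 mm deep, open upward at x = -55 and +55 mm; the square-headed arbor stands in one, the round-headed in the other, either way round. Flanges sit 6 mm below the rim with 1.5 mm play all round; an arbor must rise 85 mm to be clear.
- plug_mid (a point): A similar steel arbor 132 mm tall that stays in the other well: no slots in its flange, round head 40 mm diameter. This point is on its axis half-way up, 66 mm above its lower end.
- spindle_face (a point): Centre of the spindle's flat top face (88 mm diameter), 85 mm above the table, at the mouth of the taper socket (46 mm wide, 70 mm deep, about 1 mm play all round when the arbor is home); z up. Two drive dogs, 14 mm wide along y and 10 mm high above the face, lie at its +x and -x, 25 to 40 mm from the axis. Home, the flange rests on the face, arbor_mid 5 mm above this point.
- lever (a joint): Angle of the grey cast release lever, rad: 0 = closed against its stop, fork over the spindle mouth; 1.3 = fully open against its other stop. It grows as the lever turns clockwise seen from above, is held by light friction (about 2 N at the grip) and stays where it is left. The spindle is unobstructed above 1.0 rad.
- lever_pivot (a point): Point on the lever's fixed vertical hinge axis, at the lever's underside, 102 mm above the table, 80 mm from the spindle axis towards -y of spindle_face. The lever plate is 10 mm thick; its fork's 44 mm wide slot, curved about the pivot, passes round the arbor's 32 mm neck, 3 mm above the flange.
- lever_grip (a point): Centre of the lever's upright round grip post, 21 mm diameter, standing 48 mm above the lever plate (top at 160 mm above the table), 85 mm from the pivot on the side away from the fork; this point is 139 mm above the table, 21 mm below the top of the post. It moves with the lever.
- canister: Dull red tin screw-top canister, 76 mm diameter, 132 mm tall, on the low cork-lined aluminium shelf at the right (shelf top 53 mm high); its origin is the centre of its underside; leave it alone
- bezel_a: Chromed handle bezel, frame 130 x 60 x 16 mm, on the cork shelf; its origin is the centre of its underside; leave it alone
- bezel_b: Chromed handle bezel, frame 130 x 60 x 16 mm, on the table near the robot; its origin is the centre of its underside; leave it alone
- pawl: Bronze latch pawl about 98 mm long, 18 mm high, on the cork shelf; its origin is under its round hub, 20 mm from one end; leave it alone
- pivot_block: White nylon pivot block 75 x 40 x 35 mm, on the table between rack and fixture; its origin is the centre of its underside; leave it alone
- wrench: Steel wrench 170 mm long lying on the table near the robot; its origin lies on its underside, along its length; leave it alone
Mind the look-alikes: they are no part of the job. What is shaped like the arbor but purple or yellow is not meant.

How it is judged:
By the outcome, as a careful person would: the job done as asked, in the order asked, and still so for the second after the job is handed in, with the robot touching nothing.
It also fails if it takes over 72 s, if anything falls off the work surface, if the arm or the gripper's body presses on something with over 40 N, if the wrist force passes 120 N, or if a joint passes its speed limit or range.

### The arm

A 7-joint arm with a two-finger parallel gripper is mounted at the origin on the work surface. World frame = base frame: x ahead of the robot, y to its left, z up, the work surface at z = 0. Lengths are in m, angles in rad, forces in N, time in s.
With the tool pointing down it reaches from about 0.4 to 0.875 m from the base axis. Payload 19.3 kg.
Tool frame: the origin (TCP) lies midway between the tips of the shut fingers; the grasp point (between the pads) lies 19 mm behind it (bot.pinch_z is the distance from the TCP to the grasp point, in m); z points along the fingers, y is the line along which they close (so a half turn about z gives the same grasp; the last joint's range is limited). The gripper opens to 85 mm and grips with 20 to 120 N. Pads are 22 mm wide; open, the fingers measure 114 mm over their backs; the gripper's body (76 mm by 85 mm) begins 54 mm behind the grasp point. The pads swing forward as they close: fully open they stand 13 mm farther back than shut.
Start: joints at [-1.178, 0.521, -0.036, 1.599, 0.021, 1.021, -0.113], TCP at [0.279, 0.559, 0.231] pointing down, gripper open.
Joint ranges: [-2.91, 2.91], [-0.3, 2.13], [-1.5, 1.42], [0.17, 2.43], [-1.26, 4.41], [0.16, 1.93], [-2.52, 2.52]. Speed limits (rad/s): [1.89, 1.89, 2.39, 2.39, 3.01, 3.01, 3.01].

### API

Orientations are given as [roll, pitch, yaw] about the fixed x, y, z axes, in that order (R = Rz(yaw) Ry(pitch) Rx(roll)).
In Python, from workcell import observe, viewer, bot gives the robot as it stands. The module is installed in compiled form; this text tells all that it offers.
- The arm moves only by the tool play_rows, never from a script. Its argument "motion" is a list of rows, each a list of 7 numbers: the shift along the tool's x, y, z in cm, then the turn, a rotation vector about the tool's x, y, z in rad, then the opening, from -1 (shut) to 1 (fully open), so that 0 is half open. A call has exactly 5 rows; each row is the pose to reach, as a shift and turn from the pose commanded when the call began, along the tool's axes at that moment; what a row does not reach only later rows make up. A row lasts 1/10 s, in which the tool goes at most 50 mm and 8.59 degrees, less where a joint would pass 70% of its speed; a pose out of reach is approached as far as the arm can. A call with a gripper value outside its range is refused whole. The fingers move at their own pace and stop on an object; "squeeze" is the grip in N (left out, the last holds). Time passes only in rows, so rows that repeat a pose let the fingers close, or fill a call up. It gives the time, the measured TCP pose, the force, the opening and the grip force at its end, in the units of the state.
- observe(): the state, without advancing time (a new reading comes with each control period).
- viewer.grab_frame(name): name is "scene" or "top" or "wrist"; returns (picture, depth): 420x560x3 uint8, red, green, blue; 420x560 float32, m along the optical axis (not along the pixel's ray), 0 where there is no reading.
- viewer.camera_info(name): a dict with "fx", "fy", "cx", "cy" (pixels), "R" (3x3) and "t" (3): a world point X has camera coordinates R X + t. Camera axes: x right, y down, z forward; pixel columns grow to the right and rows downward; lengths in m; the calibration is good to about 2 mm. A picture is of the moment at which its call begins: read the wrist's pose just before it. camera_info takes no time and is no camera call; for the wrist camera it gives the pose at the moment of the call.
- bot.job_done(): hands the job in; it is judged then, once.
The state is a dict: "clock": time; "qpos": joint angles; "qd": joint speeds; "joint_efforts": joint torques, N m; "position": TCP position; "tool_rot": TCP orientation; "force": force on the tool from outside, world axes, zero at the start; "moment": the same for the moment, N m; "grip_width": finger opening in m; "finger_force": force on a finger pad.
Only numpy, scipy, OpenCV 4.12 (cv2) and the standard library are available. Lean on these libraries where they do the work, as an engineer would, in place of code of your own. Each camera call takes 0.05 s, during which the arm holds its last target. There are 200 camera calls.

## Working session

There is one attempt and no reset: what is moved stays moved. The work goes in short steps, Python scripts to look and compute and a tool call to move; the robot and the scene stay as the last step left them, time stands still between calls to the robot, and variables do not carry over. Pictures are saved under pics/ and viewed, at most 10 in all, crops included, and the job is handed in when it is done.

Besides the shell and the picture viewer there is one more tool, called after "Call:" as a command line: name --pt "numbers of a row" for each row, then --argument value for the rest. play_rows: Moves the arm, as the interface text tells. Its arguments: {"type":"object","properties":{"motion":{"type":"array"},"squeeze":{"type":"number"}},"required":["motion"]}

```bash
mkdir -p pics
cat > h.py <<'E'
from workcell import observe, viewer, bot
import numpy as np, cv2
def save(n,img): cv2.imwrite('pics/'+n+'.png',cv2.cvtColor(img,cv2.COLOR_RGB2BGR))
def pts(ci,d):
    v,u=np.mgrid[:d.shape[0],:d.shape[1]]
    c=np.stack([(u-ci['cx'])/ci['fx']*d,(v-ci['cy'])/ci['fy']*d,d],-1)
    P=(c-ci['t'])@ci['R']; P[d<=0]=np.nan
    return P
def ray(ci,u,v,z):
    R=np.array(ci['R']);o=-R.T@ci['t'];k=R.T@np.array([(u-ci['cx'])/ci['fx'],(v-ci['cy'])/ci['fy'],1])
    return o+k*(z-o[2])/k[2]
E
python3 - <<'E'
from h import *
s=observe();print(s['clock'],s['position'],s['tool_rot'],s['grip_width'],bot.pinch_z)
for n in('scene','top'):
    p,d=viewer.grab_frame(n);ci=viewer.camera_info(n);np.savez(n,p=p,d=d,**ci)
    save(n+'0',p);R=np.array(ci['R']);print(n,-R.T@ci['t'],ci['fx'],R.round(2).tolist())
E
```

```text
0.0 [0.27890256 0.55895129 0.23073446] [-3.14048276e+00  6.93402345e-05  2.67879503e+00] 0.08526394191500836 0.0187
scene [ 1.41112918 -0.53257168  0.86252551] 451.7068712076768 [[0.46, 0.89, 0.0], [0.53, -0.28, -0.8], [-0.71, 0.37, -0.6]]
top [ 0.31102664 -0.07367628  1.47699058] 539.8258864266735 [[-0.02, -1.0, -0.01], [-0.99, 0.02, -0.16], [0.16, 0.0, -0.99]]
```

View pics/top0.png

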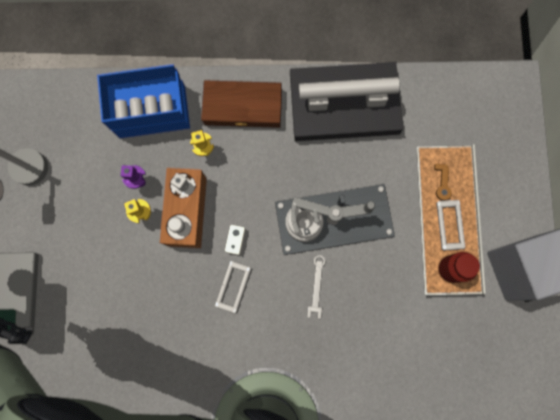

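View pics/scene0.png

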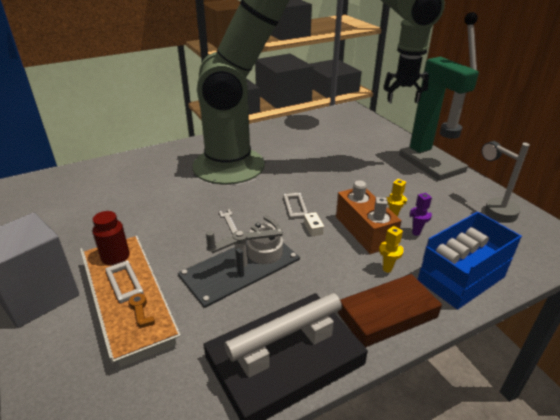

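Candidates in top view: the square-headed arbor in the rack at (182,184), the round-headed one at (178,226), yellow decoys at (201,142) and (137,209), and a purple decoy at (133,176). I choose (182,184). In the top view the lever's pivot is near (336,213), its grip near (370,206) and the spindle near (305,218).

Run:
```python
from h import *
z=np.load('top.npz');p=z['p'];P=pts(z,z['d'])
a=cv2.resize(p[155:260,150:290],None,fx=4,fy=4,interpolation=cv2.INTER_CUBIC)
b=cv2.resize(p[180:260,270:400],None,fx=4.5,fy=4.5,interpolation=cv2.INTER_CUBIC)
a=cv2.resize(p[160:250,155:210],(366,600),interpolation=cv2.INTER_CUBIC)
b=cv2.resize(p[180:260,275:395],(430,287),interpolation=cv2.INTER_CUBIC)
c=np.zeros((600,800,3),np.uint8);c[:,:366]=a;c[:287,370:]=b
H=P[180:260,275:395,2];hm=np.nan_to_num(H).clip(0,.18)/.18*255
c[300:587,370:]=cv2.applyColorMap(cv2.resize(hm.astype(np.uint8),(430,287),interpolation=0),cv2.COLORMAP_JET)[...,::-1]
save('crop1',c)
def rep(nm,box,lo,hi):
    u0,u1,v0,v1=box;Q=P[v0:v1,u0:u1].reshape(-1,3);Q=Q[(Q[:,2]>lo)&(Q[:,2]<hi)]
    if len(Q)<4:print(nm,'none');return
    r=cv2.minAreaRect((Q[:,:2]*1000).astype(np.float32));print(nm,len(Q),Q.mean(0).round(4),np.round(r[0],1),np.round(r[1],1),round(r[2],1))
rep('rack',(150,215,155,260),.085,.099)
rep('sq',(165,200,165,205),.15,.19);rep('rd',(160,200,205,245),.142,.18)
rep('spface',(275,330,190,250),.07,.092)
rep('dogs',(275,330,190,250),.0915,.099)
rep('lever',(280,390,190,250),.103,.12)
rep('grip',(355,385,190,225),.145,.175)
rep('fixbase',(265,400,175,265),.008,.03)
Hs=P[...,2]
print((P[196:216:2,360:382:2,2]*1000).round())
```

```text
rack 2037 [0.5663 0.2155 0.0933] [569.2 217.2] [ 94.3 201.9] 86.0
sq 72 [0.6237 0.2127 0.1524] [622.5 212.4] [27.3 27.3] 55.5
rd 75 [0.5137 0.2197 0.1444] [513.7 221. ] [29.4 30.7] 87.1
spface 379 [ 0.5179 -0.106   0.0831] [ 517.1 -109.7] [103.9  71.9] 68.8
dogs 26 [ 0.5016 -0.1081  0.0942] [ 521.7 -103.9] [58.6 51.2] 52.2
lever 926 [ 0.5447 -0.1579  0.112 ] [ 557.5 -168.5] [ 88.8 206.2] 14.0
grip 62 [ 0.5489 -0.2674  0.1564] [ 549.2 -268. ] [18.6 18.9] 13.1
fixbase 3710 [ 0.5343 -0.2029  0.0127] [ 532.7 -180.5] [365.2 240.5] 86.4
[[ 13.  10.  15.   9.  10.   8.  10.  11.  11.  15.   8.]
 [ 14.  10.   6.  10.   8.   7.  16.   9.  11.   9.  13.]
 [ 14.  10.  17.  10.  13.   9.  14.   8.  11.  17.   6.]
 [  9.  16.  11.  12. 155. 153. 155.  12.  12.  13.  10.]
 [115. 114. 115. 153. 157. 160. 160. 159.   6.  14.   8.]
 [110. 114. 121. 148. 158. 160. 159. 152.  12.  13.   8.]
 [111. 113. 119. 134. 152. 157. 151.  12.  10.  16.  11.]
 [107. 112. 112. 123. 132. 128. 119.   7.  15.  15.  15.]
 [111. 108. 114. 110. 115. 117.   9.   5.   9.  11.   6.]
 [107.   6.  14.  14.  17.   8.  10.  12.   8.  12.  15.]]
```

View pics/crop1.png

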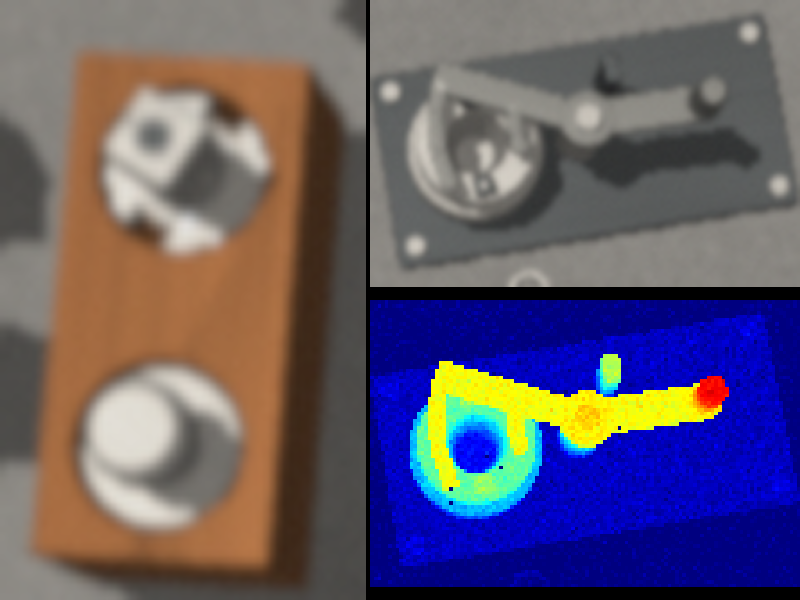

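The crop confirms the choice. The square head is in the upper well with its flange slots at about -34° yaw, and the round head is in the lower well. The lever is closed: fork over the spindle, pivot at crop (587,117), grip at (712,90). Next is a helper for move numbers, then the reach to the grip.

```bash
cat >> h.py <<'E'
from scipy.spatial.transform import Rotation as Ro
def rel(x,y,z,az,s=None):
    """target TCP with tool y at azimuth az (deg, mod 180), pointing down -> shift cm in tool axes + rotvec"""
    s=s or observe();R=Ro.from_euler('xyz',s['tool_rot']);best=None
    for k in(0,180):
        T=Ro.from_euler('xyz',[np.pi,0,np.radians(az+90+k)]);v=(R.inv()*T).as_rotvec()
        if best is None or np.linalg.norm(v)<np.linalg.norm(best):best=v
    return (R.inv().apply(np.array([x,y,z])-s['position'])*100).round(2),best.round(3)
def st():
    s=observe();R=Ro.from_euler('xyz',s['tool_rot']).as_matrix()
    print('t',round(s['clock'],2),'p',np.round(s['position'],4),'az',np.degrees(np.arctan2(R[1,1],R[0,1])).round(1),'w',round(s['grip_width'],4),'F',np.round(s['force'],1),'q7',round(s['qpos'][6],2));return s
E
python3 - <<'E'
from h import *
z=np.load('top.npz');P=pts(z,z['d'])
Q=P[190:225,355:385].reshape(-1,3);Q=Q[Q[:,2]>.15];print('grip',cv2.minEnclosingCircle((Q[:,:2]*1000).astype(np.float32)))
print('pivot',ray(z,335.6,212.6,.118))
Q=P[180:260,275:395].reshape(-1,3);Q=Q[(Q[:,2]>.008)&(Q[:,2]<.018)]
b=P[170:265,265:400];m=((b[...,2]>.006)*255).astype(np.uint8)
print(rel(.549,-.268,.26,-45))
E
```

```text
grip ((549.5964965820312, -268.1630554199219), 10.295165061950684)
pivot [ 0.53744546 -0.18482555  0.118     ]
(array([-61.09, -61.94,  -2.86]), array([-1.000e-03, -1.000e-03, -1.248e+00]))
```

```bash
cat >> h.py <<'E'
def plan(x,y,z,az,n,dz=None):
    """n calls of equal waypoints; turn by the sign given via az difference from the present azimuth (unwrapped)"""
    s=observe();R=Ro.from_euler('xyz',s['tool_rot']);M=R.as_matrix();a0=np.degrees(np.arctan2(M[1,1],M[0,1]));p=np.array(s['position'])
    pw,aw=p,a0
    for i in range(1,n+1):
        q=p+(np.array([x,y,z])-p)*i/n;a=a0+(az-a0)*i/n
        T0=Ro.from_euler('xyz',[np.pi,0,np.radians(aw+90)])
        print('call',i,(T0.inv().apply(q-pw)*100).round(2).tolist(),'rz',round(-np.radians(a-aw),3));pw,aw=q,a
E
python3 -c "
from h import *
plan(.549,-.268,.27,-45,4)"
```

```text
call 1 [-15.27, -15.49, -0.98] rz 0.473
call 2 [-20.65, -6.82, -0.98] rz 0.473
call 3 [-21.49, 3.34, -0.98] rz 0.473
call 4 [-17.6, 12.77, -0.98] rz 0.473
```

Call:
play_rows --pt "-3.05 -3.1 -0.2 0 0 0.095 0.2" --pt "-6.1 -6.2 -0.4 0 0 0.19 0.2" --pt "-9.15 -9.3 -0.6 0 0 0.285 0.2" --pt "-12.2 -12.4 -0.8 0 0 0.38 0.2" --pt "-15.3 -15.5 -1.0 0 0 0.473 0.2" --squeeze 25

```text
clock: 0.6
position: [0.3469, 0.3504, 0.2412]
tool_rot: [-3.141, -0.0, 2.202]
force: [0.8, 0.0, 0.4]
grip_width: 0.0513
finger_force: 0.0
```

Call:
play_rows --pt "-4.1 -1.35 -0.2 0 0 0.095 0.2" --pt "-8.2 -2.7 -0.4 0 0 0.19 0.2" --pt "-12.4 -4.1 -0.6 0 0 0.285 0.2" --pt "-16.5 -5.4 -0.8 0 0 0.38 0.2" --pt "-20.65 -6.8 -1.0 0 0 0.473 0.2"

```text
clock: 1.1
position: [0.4146, 0.144, 0.2514]
tool_rot: [3.141, -0.0, 1.729]
force: [1.6, 1.2, 0.2]
grip_width: 0.0513
finger_force: 0.0
```

Call:
play_rows --pt "-4.3 0.67 -0.2 0 0 0.095 0.2" --pt "-8.6 1.3 -0.4 0 0 0.19 0.2" --pt "-12.9 2.0 -0.6 0 0 0.285 0.2" --pt "-17.2 2.7 -0.8 0 0 0.38 0.2" --pt "-21.5 3.35 -1.0 0 0 0.473 0.2"

```text
clock: 1.6
position: [0.4824, -0.0628, 0.2614]
tool_rot: [3.141, -0.0, 1.256]
force: [1.5, 0.7, -0.2]
grip_width: 0.0513
finger_force: 0.0
```

Call:
play_rows --pt "-3.5 2.55 -0.2 0 0 0.095 0.2" --pt "-7.0 5.1 -0.4 0 0 0.19 0.2" --pt "-10.5 7.7 -0.6 0 0 0.285 0.2" --pt "-14.1 10.2 -0.8 0 0 0.38 0.2" --pt "-17.6 12.8 -1.0 0 0 0.473 0.2"

```text
clock: 2.1
position: [0.5504, -0.2695, 0.2711]
tool_rot: [-3.141, 0.0, 0.783]
force: [0.5, 1.4, 0.0]
grip_width: 0.0511
finger_force: 0.0
```

Call:
play_rows --pt "0 0 4 0 0 0 0.2" --pt "0 -0.1 8 0 0 0 0.2" --pt "0 -0.15 11.5 0 0 0 0.2" --pt "0 -0.15 13.5 0 0 0 0.2" --pt "0 -0.15 14.4 0 0 0 0.2"

```text
clock: 2.6
position: [0.5482, -0.2664, 0.1252]
tool_rot: [-3.139, 0.001, 0.787]
force: [-0.2, -1.2, 0.8]
grip_width: 0.0515
finger_force: 0.0
```

Call:
play_rows --pt "0 0 0 0 0 0 -0.3" --pt "0 0 0 0 0 0 -0.5" --pt "0 0 0 0 0 0 -0.8" --pt "0 0 0 0 0 0 -0.8" --pt "0 0 0 0 0 0 -0.8"

```text
clock: 3.1
position: [0.5499, -0.2694, 0.1289]
tool_rot: [3.136, 0.001, 0.785]
force: [4.2, -13.9, -10.6]
grip_width: 0.0198
finger_force: 27.8
```

Run:
```python
from h import *
s=st();piv=np.array([.5374,-.1848]);g=np.array(s['position'][:2]);a=g-piv;print(np.hypot(*a),np.degrees(np.arctan2(a[1],a[0])))
R=Ro.from_euler('xyz',s['tool_rot'])
for th in np.arange(.1,1.41,.1):
    c,sn=np.cos(th),-np.sin(th);u=a/np.hypot(*a)*.085;q=piv+[c*u[0]-sn*u[1],sn*u[0]+c*u[1]]
    print(round(th,1),q.round(4),(R.inv().apply(np.r_[q-g,0])*100).round(2)[:2])
```

```text
t 3.1 p [ 0.5499 -0.2694  0.1289] az -45.0 w 0.0198 F [  4.2 -13.9 -10.6] q7 -0.03
0.08555465580568723 -81.62641252788379
0.1 [ 0.5413 -0.2697] [-0.62 -0.58]
0.2 [ 0.5328 -0.2697] [-1.22 -1.19]
0.3 [ 0.5244 -0.2688] [-1.76 -1.85]
0.4 [ 0.5161 -0.2671] [-2.22 -2.56]
0.5 [ 0.5079 -0.2645] [-2.62 -3.31]
0.6 [ 0.5001 -0.2612] [-2.93 -4.1 ]
0.7 [ 0.4927 -0.2571] [-3.17 -4.92]
0.8 [ 0.4857 -0.2523] [-3.32 -5.75]
0.9 [ 0.4792 -0.2468] [-3.39 -6.6 ]
1.0 [ 0.4733 -0.2407] [-3.38 -7.45]
1.1 [ 0.4681 -0.234 ] [-3.28 -8.29]
1.2 [ 0.4635 -0.2268] [-3.09 -9.12]
1.3 [ 0.4597 -0.2192] [-2.83 -9.93]
1.4 [ 0.4566 -0.2113] [ -2.48 -10.7 ]
```

Call:
play_rows --pt "-0.62 -0.58 0 0 0 0 -0.8" --pt "-1.22 -1.19 0 0 0 0 -0.8" --pt "-1.76 -1.85 0 0 0 0 -0.8" --pt "-2.22 -2.56 0 0 0 0 -0.8" --pt "-2.62 -3.31 0 0 0 0 -0.8"

```text
clock: 3.6
position: [0.507, -0.2657, 0.1291]
tool_rot: [3.136, 0.002, 0.784]
force: [-0.8, -22.1, -5.6]
grip_width: 0.0201
finger_force: 28.1
```

Call:
play_rows --pt "-0.45 -0.65 0 0 0 0 -0.8" --pt "-0.75 -1.45 0 0 0 0 -0.8" --pt "-0.9 -2.25 0 0 0 0 -0.8" --pt "-0.97 -3.1 0 0 0 0 -0.8" --pt "-0.97 -3.95 0 0 0 0 -0.8"

```text
clock: 4.1
position: [0.4727, -0.2429, 0.129]
tool_rot: [3.137, -0.0, 0.785]
force: [-0.3, -9.7, 0.8]
grip_width: 0.0203
finger_force: 28.6
```

Call:
play_rows --pt "0.1 -0.84 0 0 0 0 -0.8" --pt "0.29 -1.67 0 0 0 0 -0.8" --pt "0.5 -2.35 0 0 0 0 -0.8" --pt "0.65 -2.7 0 0 0 0 -0.8" --pt "0.68 -2.8 0 0 0 0 -0.8"

```text
clock: 4.6
position: [0.4601, -0.223, 0.1294]
tool_rot: [3.127, 0.002, 0.783]
force: [18.2, -48.9, -34.7]
grip_width: 0.0201
finger_force: 30.2
```

Run:
```python
from h import *
s=st();piv=np.array([.5374,-.1848]);a=np.array(s['position'][:2])-piv;print(np.hypot(*a),np.degrees(np.arctan2(a[1],a[0])))
```

```text
t 4.6 p [ 0.4601 -0.223   0.1294] az -45.1 w 0.0201 F [ 18.2 -48.9 -34.7] q7 -0.03
0.08623883083543703 -153.73930961984587
```

Call:
play_rows --pt "-0.1 0.4 0 0 0 0 0.0" --pt "-0.1 0.4 0 0 0 0 0.2" --pt "-0.1 0.4 0 0 0 0 0.2" --pt "-0.1 0.4 -4 0 0 0 0.2" --pt "-0.1 0.4 -9 0 0 0 0.2"

```text
clock: 5.1
position: [0.4584, -0.2193, 0.2176]
tool_rot: [-3.139, 0.002, 0.787]
force: [1.2, 0.4, 0.8]
grip_width: 0.0513
finger_force: 0.0
```

Run:
```python
from h import *
st();plan(.47,-.106,.33,-45,1)
ci=viewer.camera_info('wrist');R=np.array(ci['R']);print('cam',-R.T@ci['t'],ci['fx'],R.round(2).tolist())
p,d=viewer.grab_frame('wrist');np.savez('w1',p=p,d=d,**ci)
P=pts(ci,d);print(np.nanmin(d[d>0]));save('w1',p)
```

```text
t 5.1 p [ 0.4584 -0.2193  0.2176] az -44.9 w 0.0513 F [1.2 0.4 0.8] q7 -0.12
call 1 [8.85, -7.18, -11.24] rz 0.001
cam [ 0.51055474 -0.16693575  0.35995687] 362.11907303997646 [[0.71, -0.71, -0.0], [-0.68, -0.68, 0.29], [-0.21, -0.2, -0.96]]
0.060878046
```

View pics/w1.png

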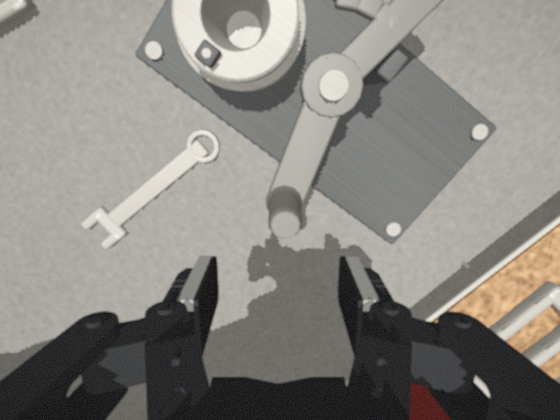

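Lever is open, with its grip at (285,220) and pivot at (333,85). The spindle mouth at (245,25) is unobstructed, and one dog shows at (207,52). I'll move the camera over the spindle to measure it.

Call:
play_rows --pt "3 -0.7 -2 0 0 0 0.2" --pt "6 -1.5 -4 0 0 0 0.2" --pt "9 -2.2 -4 0 0 0 0.2" --pt "12 -3 -4 0 0 0 0.2" --pt "14.7 -3.6 -4 0 0 0 0.2"

```text
clock: 5.65
position: [0.5383, -0.0884, 0.2578]
tool_rot: [-3.141, -0.001, 0.788]
force: [0.1, -0.7, 0.4]
grip_width: 0.0507
finger_force: 0.0
```

Call:
play_rows --pt "0 0 0 0 0 0 0.2" --pt "0 0 0 0 0 0 0.2" --pt "0 0 0 0 0 0 0.2" --pt "0 0 0 0 0 0 0.2" --pt "0 0 0 0 0 0 0.2"

```text
clock: 6.15
position: [0.5375, -0.091, 0.2575]
tool_rot: [3.142, -0.0, 0.786]
force: [-1.0, -0.3, 0.3]
grip_width: 0.0511
finger_force: 0.0
```

Run:
```python
from h import *
st();ci=viewer.camera_info('wrist')
p,d=viewer.grab_frame('wrist');np.savez('w2',p=p,d=d,**ci);save('w2',p)
P=pts(ci,d);Z=P[...,2]
m=((Z>.079)&(Z<.098)).astype(np.uint8)
n,l,stt,c=cv2.connectedComponentsWithStats(m)
for i in range(1,n):
    if stt[i,4]>500: print(i,stt[i],c[i].round(1),np.nanmean(P[l==i],0).round(4))
```

```text
t 6.15 p [ 0.5375 -0.091   0.2575] az -45.0 w 0.0511 F [-1.  -0.3  0.3] q7 -0.42
1 [ 235  154   97   94 5257] [282.7 200.5] [ 0.529  -0.1053  0.0856]
```

View pics/w2.png

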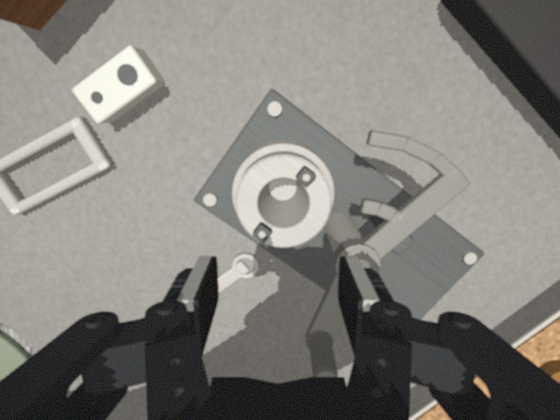

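The spindle face is centred near (283,200) in the picture, with dogs at (306,177) and (262,232). I'll fit circles to the face and mouth and find the dog centres.

Run:
```python
from h import *
z=np.load('w2.npz');p=z['p'];P=pts(z,z['d']);Z=P[...,2]
g=cv2.cvtColor(p,cv2.COLOR_RGB2GRAY)
def cfit(c,zz):
    W=np.array([ray(z,u,v,zz)[:2] for u,v in c]);W0=W
    for k in range(5):
        A=np.c_[2*W,np.ones(len(W))];s=np.linalg.lstsq(A,(W**2).sum(1),rcond=None)[0];r=np.sqrt(s[2]+s[:2]@s[:2])
        e=np.hypot(*(W-s[:2]).T)-r;k=abs(e)<max(.0015,2*e.std());W=W[k]
    return s[:2].round(4),r.round(4),e.std().round(4),len(W),len(W0)
m=((Z>.079)&(Z<.1)).astype(np.uint8)
cs,h=cv2.findContours(m,cv2.RETR_CCOMP,cv2.CHAIN_APPROX_NONE)
for i,c in enumerate(cs):
    if len(c)>60: print('depth',h[0][i][3],cfit(c[:,0],.085))
roi=np.zeros_like(g);cv2.circle(roi,(283,199),56,255,-1)
b=((g>150)&(roi>0)).astype(np.uint8);cs,h=cv2.findContours(b,cv2.RETR_CCOMP,cv2.CHAIN_APPROX_NONE)
for i,c in enumerate(cs):
    if len(c)>60: print('col',h[0][i][3],cfit(c[:,0],.085))
for(u,v)in((306,177),(262,232)):
    mm=np.zeros_like(g);mm[v-13:v+13,u-13:u+13]=1
    d=((g<75)&(mm>0)).astype(np.uint8);n,l,s,c=cv2.connectedComponentsWithStats(d);i=1+s[1:,4].argmax()
    q=cv2.findContours((l==i).astype(np.uint8),0,2)[0][0];r=cv2.minAreaRect(q);print('dog',s[i],r,ray(z,*r[0],.095).round(4), P[v-3:v+4,u-3:u+4,2].mean().round(4))
save('w2z',cv2.resize(p[140:255,225:345],None,fx=5,fy=5,interpolation=cv2.INTER_CUBIC))
```

```text
depth -1 (array([ 0.5782, -0.2157]), np.float64(0.0076), np.float64(0.0024), 83, 87)
depth -1 (array([ 0.5407, -0.1815]), np.float64(0.0137), np.float64(0.001), 46, 67)
depth -1 (array([ 0.5279, -0.1063]), np.float64(0.0434), np.float64(0.0003), 268, 268)
depth 9 (array([ 0.5284, -0.1057]), np.float64(0.0225), np.float64(0.0003), 140, 140)
col -1 (array([ 0.5319, -0.1025]), np.float64(0.047), np.float64(0.001), 264, 319)
col 11 (array([ 0.5184, -0.0985]), np.float64(0.0146), np.float64(0.0035), 112, 115)
col 11 (array([ 0.5448, -0.107 ]), np.float64(0.0174), np.float64(0.0053), 158, 174)
col 11 (array([ 0.543 , -0.0914]), np.float64(0.0252), np.float64(0.0015), 88, 88)Traceback (most recent call last):
  File "<stdin>", line 20, in <module>
ValueError: attempt to get argmax of an empty sequence
```

Run:
```python
from h import *
z=np.load('w2.npz');p=z['p'];P=pts(z,z['d'])
g=cv2.cvtColor(p,cv2.COLOR_RGB2GRAY);c=np.array([.5281,-.106])
print(g[168:188:2,296:318:2]);L=[]
for(u,v)in((306,177),(262,232)):
    mm=np.zeros_like(g);cv2.circle(mm,(u,v),12,1,-1)
    d=((g<115)&(mm>0)).astype(np.uint8);n,l,s,cc=cv2.connectedComponentsWithStats(d);i=1+s[1:,4].argmax()
    q=cv2.findContours((l==i).astype(np.uint8),0,2)[0][0];r=cv2.minAreaRect(q);w=ray(z,*r[0],.095)[:2];L.append(w)
    print(s[i],r,w.round(4),np.hypot(*(w-c)),np.degrees(np.arctan2(*(w-c)[::-1])))
e=L[0]-L[1];print('dog line',np.degrees(np.arctan2(e[1],e[0])),np.hypot(*e),(L[0]+L[1])/2)
save('w2z',cv2.resize(p[140:255,225:345],None,fx=5,fy=5,interpolation=cv2.INTER_CUBIC))
```

```text
[[222 222 199 112 105 105 133 203 221 210 191]
 [222 209 126 105 127 125 107 114 180 217 211]
 [214 145  94 116 123 131 128 114 104 168 221]
 [175  95 117 132 171 192 169 125 122 123 205]
 [130 111 123 154 213 220 210 153 118 116 190]
 [158 117 124 161 217 217 211 154 111 128 210]
 [141 108 117 132 188 202 182 124 115 180 222]
 [120 110 108 114 123 128 118 117 174 217 222]
 [131 108 113 126 117 110 117 177 218 223 221]
 [169 119 118 124 142 140 187 219 225 225 222]]
[297 167  18  11  47] ((304.9607238769531, 171.4163818359375), (9.23045825958252, 17.11724281311035), 83.2901611328125) [ 0.5627 -0.098 ] 0.03555183473533741 12.98509456432236
[254 223  17  11  67] ((261.814208984375, 227.71240234375), (9.645255088806152, 16.16411590576172), 86.18592071533203) [ 0.5    -0.1077] 0.02814069575694503 -176.6338757230543
dog line 8.736531947129862 0.06347131026208276 [ 0.53137529 -0.10283195]
```

View pics/w2z.png

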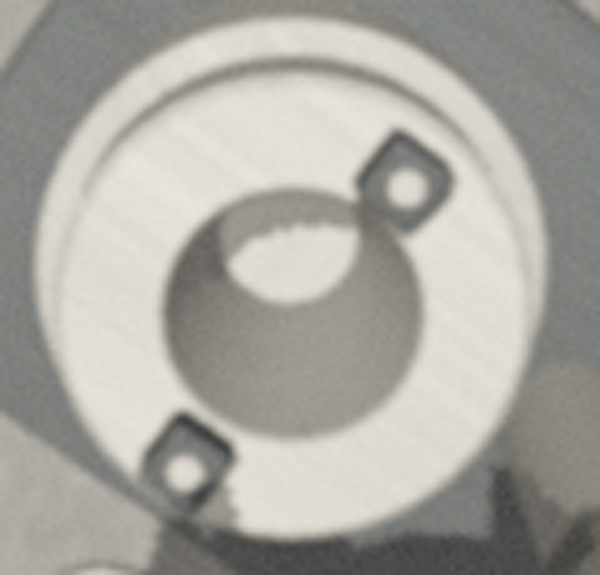

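Run:
```python
from h import *
z=np.load('w2.npz')
a=ray(z,306.4,177.6,.095)[:2];b=ray(z,262,234.6,.095)[:2];e=a-b;print(a,b,np.degrees(np.arctan2(e[1],e[0])),np.hypot(*e),(a+b)/2)
plan(.6225,.2124,.32,-34,2)
```

```text
[ 0.5598841  -0.10278267] [ 0.49540326 -0.1123754 ] 8.46175506991449 0.06519047673640187 [ 0.52764368 -0.10757904]
call 1 [13.73, -7.71, -3.13] rz -0.096
call 2 [14.4, -6.37, -3.13] rz -0.096
```

Call:
play_rows --pt "2.7 -1.5 -1.5 0 0 -0.02 0.2" --pt "5.5 -3.1 -3.1 0 0 -0.04 0.2" --pt "8.2 -4.6 -3.1 0 0 -0.06 0.2" --pt "11 -6.2 -3.1 0 0 -0.08 0.2" --pt "13.7 -7.7 -3.1 0 0 -0.096 0.2"

```text
clock: 6.7
position: [0.5802, 0.0622, 0.2885]
tool_rot: [3.142, -0.0, 0.883]
force: [0.8, 0.1, -0.7]
grip_width: 0.0511
finger_force: 0.0
```

Call:
play_rows --pt "3.6 -1.6 -1.5 0 0 -0.03 0.5" --pt "7.2 -3.2 -3.1 0 0 -0.06 0.5" --pt "10.8 -4.8 -3.1 0 0 -0.096 0.5" --pt "14.4 -6.4 -3.1 0 0 -0.096 0.5" --pt "14.4 -6.4 -3.1 0 0 -0.096 0.5"

```text
clock: 7.2
position: [0.622, 0.2186, 0.3181]
tool_rot: [-3.14, -0.0, 0.985]
force: [-0.0, -1.3, -0.0]
grip_width: 0.064
finger_force: 0.0
```

Call:
play_rows --pt "0 0 0 0 0 0 0.5" --pt "0 0 0 0 0 0 0.5" --pt "0 0 0 0 0 0 0.5" --pt "0 0 0 0 0 0 0.5" --pt "0 0 0 0 0 0 0.5"

```text
clock: 7.7
position: [0.6221, 0.2124, 0.3195]
tool_rot: [3.142, -0.0, 0.978]
force: [0.8, -0.8, 0.1]
grip_width: 0.0642
finger_force: 0.0
```

Run:
```python
from h import *
st();ci=viewer.camera_info('wrist')
p,d=viewer.grab_frame('wrist');np.savez('w3',p=p,d=d,**ci)
P=pts(ci,d);Z=P[...,2]
m=((Z>.144)&(Z<.156)).astype(np.uint8);n,l,s,c=cv2.connectedComponentsWithStats(m)
for i in range(1,n):
    if s[i,4]>200:
        q=cv2.findContours((l==i).astype(np.uint8),0,1)[0][0]
        W=np.array([ray(ci,u,v,.15)[:2] for u,v in q[:,0]])
        print(s[i],c[i].round(1),np.nanmedian(P[l==i],0).round(4),cv2.minAreaRect((W*1000).astype(np.float32)))
save('w3',p)
```

```text
t 7.7 p [0.6221 0.2124 0.3195] az -34.0 w 0.0642 F [ 0.8 -0.8  0.1] q7 -0.76
[428   0  44  58 376] [450.   27.6] [0.8064 0.241  0.145 ] ((804.0780029296875, 241.64996337890625), (4.854142189025879, 54.68351364135742), 7.508857250213623)
[ 263  167   34   34 1119] [279.4 183.1] [0.6235 0.2126 0.1499] ((623.3619995117188, 212.11904907226562), (29.891502380371094, 29.486316680908203), 56.01895523071289)
```

View pics/w3.png

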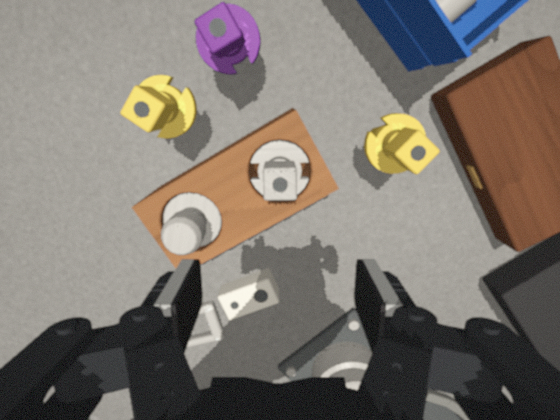

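The square head sits at (280,183) and its slots line up with the finger line. World position is (0.6234, 0.2121), yaw -34°, top at 0.150 and side 30 mm, all matching the description. I'm descending to grasp it.

Call:
play_rows --pt "0 0.1 4.5 0 0 0 0.5" --pt "0.05 0.1 9 0 0 0 0.5" --pt "0.05 0.1 13.5 0 0 0 0.5" --pt "0.05 0.1 17.5 0 0 0 0.5" --pt "0.05 0.1 19.5 0 0 0 0.5" --squeeze 60

```text
clock: 8.25
position: [0.6217, 0.2123, 0.1209]
tool_rot: [-3.14, 0.003, 0.979]
force: [-0.1, -0.2, 0.5]
grip_width: 0.0639
finger_force: 0.0
```

Call:
play_rows --pt "0 0 0.6 0 0 0 0.5" --pt "0 0 1.0 0 0 0 0.3" --pt "0 0 1.0 0 0 0 0.0" --pt "0 0 1.0 0 0 0 -0.2" --pt "0 0 1.0 0 0 0 -0.5"

```text
clock: 8.75
position: [0.6238, 0.2129, 0.1157]
tool_rot: [3.141, -0.002, 0.979]
force: [-0.5, -0.4, 6.8]
grip_width: 0.0293
finger_force: 59.3
```

Call:
play_rows --pt "0 0 0 0 0 0 -0.6" --pt "0 0 0 0 0 0 -0.6" --pt "0 0 0 0 0 0 -0.6" --pt "0 0 0 0 0 0 -0.6" --pt "0 0 0 0 0 0 -0.6"

```text
clock: 9.25
position: [0.6238, 0.2129, 0.1157]
tool_rot: [3.141, -0.002, 0.979]
force: [-0.2, -0.5, 7.1]
grip_width: 0.0292
finger_force: 59.4
```

```bash
python3 -c "
from h import *
s=st();print(s['moment'],s['tool_rot'])"
```

```text
t 9.25 p [0.6238 0.2129 0.1157] az -33.9 w 0.0292 F [-0.2 -0.5  7.1] q7 -0.67
[-0.09100501  0.25136364  0.02018758] [ 3.14052664e+00 -1.81532069e-03  9.78771264e-01]
```

Call:
play_rows --pt "0 0 -0.5 0 0 0 -0.6" --pt "0 0 -1.5 0 0 0 -0.6" --pt "0 0 -3 0 0 0 -0.6" --pt "0 0 -5 0 0 0 -0.6" --pt "0 0 -7 0 0 0 -0.6"

```text
clock: 9.75
position: [0.6232, 0.2126, 0.1861]
tool_rot: [3.141, -0.0, 0.979]
force: [-0.7, 0.2, -5.3]
grip_width: 0.0294
finger_force: 59.6
```

Call:
play_rows --pt "0 0 -2 0 0 0 -0.6" --pt "0 0 -4 0 0 0 -0.6" --pt "0 0 -6 0 0 0 -0.6" --pt "0 0 -8 0 0 0 -0.6" --pt "0 0 -9 0 0 0 -0.6"

```text
clock: 10.25
position: [0.6236, 0.2126, 0.2771]
tool_rot: [3.14, -0.002, 0.979]
force: [1.0, 0.1, -4.8]
grip_width: 0.0294
finger_force: 59.9
```

```bash
python3 -c "
from h import *
st();plan(.528,-.1065,.275,8.5,3)"
```

```text
t 10.25 p [0.6236 0.2126 0.2771] az -33.9 w 0.0294 F [ 1.   0.1 -4.8] q7 -0.74
call 1 [-10.6, 3.29, 0.07] rz -0.247
call 2 [-11.09, 0.6, 0.07] rz -0.247
call 3 [-10.9, -2.12, 0.07] rz -0.247
```

Call:
play_rows --pt "-1.5 0.5 0 0 0 -0.05 -0.6" --pt "-4 1.2 0 0 0 -0.1 -0.6" --pt "-6.3 1.9 0 0 0 -0.15 -0.6" --pt "-8.5 2.6 0 0 0 -0.2 -0.6" --pt "-10.6 3.3 0 0 0 -0.247 -0.6"

```text
clock: 10.75
position: [0.5908, 0.1053, 0.2747]
tool_rot: [-3.142, 0.0, 1.228]
force: [0.3, 0.0, -4.1]
grip_width: 0.0291
finger_force: 59.9
```

Call:
play_rows --pt "-2.2 0.1 0 0 0 -0.05 -0.6" --pt "-4.4 0.2 0 0 0 -0.1 -0.6" --pt "-6.6 0.4 0 0 0 -0.15 -0.6" --pt "-8.8 0.5 0 0 0 -0.2 -0.6" --pt "-11.1 0.6 0 0 0 -0.247 -0.6"

```text
clock: 11.25
position: [0.559, -0.001, 0.2746]
tool_rot: [3.142, -0.0, 1.475]
force: [-0.1, -0.3, -5.0]
grip_width: 0.029
finger_force: 59.8
```

Call:
play_rows --pt "-2.2 -0.4 0 0 0 -0.05 -0.6" --pt "-4.6 -0.9 0 0 0 -0.1 -0.6" --pt "-7.2 -1.4 0 0 0 -0.15 -0.6" --pt "-9.4 -1.8 0 0 0 -0.2 -0.6" --pt "-10.9 -2.1 0 0 0 -0.247 -0.6"

```text
clock: 11.75
position: [0.5271, -0.1084, 0.2748]
tool_rot: [3.141, 0.0, 1.72]
force: [-0.0, -0.7, -5.2]
grip_width: 0.0288
finger_force: 59.9
```

Call:
play_rows --pt "0 0 0 0 0 0 -0.6" --pt "0 0 0 0 0 0 -0.6" --pt "0 0 0 0 0 0 -0.6" --pt "0 0 0 0 0 0 -0.6" --pt "0 0 0 0 0 0 -0.6"

```text
clock: 12.25
position: [0.528, -0.106, 0.2743]
tool_rot: [-3.141, -0.0, 1.72]
force: [0.5, -0.2, -5.3]
grip_width: 0.0294
finger_force: 59.9
```

Run:
```python
from h import *
s=st();print(s['tool_rot']);ci=viewer.camera_info('wrist')
p,d=viewer.grab_frame('wrist');np.savez('w4',p=p,d=d,**ci);save('w4',p)
P=pts(ci,d);Z=P[...,2];zt=s['position'][2]+.0343
print('head top expect',zt)
m=((abs(Z-zt)<.012)&(np.hypot(P[...,0]-s['position'][0],P[...,1]-s['position'][1])<.023)).astype(np.uint8);n,l,q,c=cv2.connectedComponentsWithStats(m)
for i in range(1,n):
    if q[i,4]>100:
        k=cv2.findContours((l==i).astype(np.uint8),0,1)[0][0];W=np.array([ray(ci,u,v,zt)[:2] for u,v in k[:,0]])
        print(q[i],np.nanmedian(P[l==i],0).round(4),cv2.minAreaRect((W*1000).astype(np.float32)))
```

```text
t 12.25 p [ 0.528  -0.106   0.2743] az 8.6 w 0.0294 F [ 0.5 -0.2 -5.3] q7 0.42
[-3.14146180e+00 -6.35185439e-06  1.72033953e+00]
head top expect 0.30856487284757445
[ 214  267  126   91 9398] [ 0.5279 -0.1015  0.3085] ((527.5949096679688, -103.5188980102539), (42.52244567871094, 35.28105545043945), 8.556469917297363)
```

View pics/w4.png

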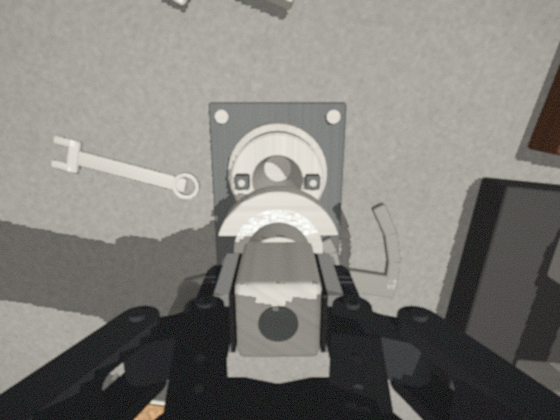

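The arbor is held upright with its head's centre mark at (277,323). The spindle dogs at (241,182) and (312,182) lie in line with the fingers. Now to measure the in-hand and spindle offsets.

Run:
```python
from h import *
from scipy import ndimage
z=np.load('w4.npz');p=z['p'];P=pts(z,z['d']);Z=P[...,2];g=cv2.cvtColor(p,cv2.COLOR_RGB2GRAY)
pp=np.array([.528,-.106]);az=np.radians(8.56);ty=np.array([np.cos(az),np.sin(az)]);tx=np.array([-np.sin(az),np.cos(az)])
# head hole
m=np.zeros_like(g);m[300:348,250:305]=1;d=((g<60)&(m>0)).astype(np.uint8);n,l,s,c=cv2.connectedComponentsWithStats(d);i=1+s[1:,4].argmax()
k=cv2.findContours((l==i).astype(np.uint8),0,1)[0][0];W=np.array([ray(z,u,v,.3086)[:2] for u,v in k[:,0]]);r=cv2.minAreaRect((W*1000).astype(np.float32));h=np.array(r[0])/1000
print('hole',s[i],r,'off tx,ty',(h-pp)@tx,(h-pp)@ty)
# head top by depth along tool x
col=Z[270:365,277];print('depth col rows',np.where(abs(col-.3086)<.003)[0][[0,-1]]+270)
for v in (np.where(abs(col-.3086)<.003)[0][[0,-1]]+270): print((ray(z,277,v,.3086)[:2]-pp)@tx)
# dogs screws
S=[]
for u,v in((241,182),(312,182)):
    q=g[v-4:v+6,u-5:u+6].astype(float);w=(q>q.min()+.6*(q.max()-q.min()));cy,cx=ndimage.center_of_mass(w);S.append(ray(z,u-5+cx,v-4+cy,.095)[:2]);print(u-5+cx,v-4+cy)
e=S[1]-S[0];print('dogs',np.hypot(*e),np.degrees(np.arctan2(e[1],e[0])),'mid',(S[0]+S[1])/2,[((S[0]+S[1])/2-pp)@tx,((S[0]+S[1])/2-pp)@ty])
save('w4z',cv2.resize(p[120:200,220:335],None,fx=6,fy=6,interpolation=cv2.INTER_CUBIC))
# face circle
m=((Z>.079)&(Z<.0905)).astype(np.uint8);cs=cv2.findContours(m[:215],0,1)[0];c=max(cs,key=len)[:,0];W=np.array([ray(z,u,v,.085)[:2] for u,v in c]);cc=np.array([.528,-.1065]);rr=np.hypot(*(W-cc).T);W=W[rr>.040]
A=np.c_[2*W,np.ones(len(W))];s=np.linalg.lstsq(A,(W**2).sum(1),rcond=None)[0];print('face',s[:2],np.sqrt(s[2]+s[:2]@s[:2]),len(W))
```

```text
Traceback (most recent call last):
ValueError: attempt to get argmax of an empty sequence
```

Run:
```python
from h import *
from scipy import ndimage
z=np.load('w4.npz');p=z['p'];P=pts(z,z['d']);Z=P[...,2];g=cv2.cvtColor(p,cv2.COLOR_RGB2GRAY)
pp=np.array([.528,-.106]);az=np.radians(8.56);ty=np.array([np.cos(az),np.sin(az)]);tx=np.array([-np.sin(az),np.cos(az)])
m=np.zeros_like(g);cv2.circle(m,(277,323),27,1,-1)
t=cv2.threshold(g[m>0].reshape(1,-1),0,255,cv2.THRESH_OTSU)[0];d=((g<t)&(m>0)).astype(np.uint8);n,l,s,c=cv2.connectedComponentsWithStats(d);i=1+s[1:,4].argmax()
k=cv2.findContours((l==i).astype(np.uint8),0,1)[0][0];W=np.array([ray(z,u,v,.3086)[:2] for u,v in k[:,0]]);r=cv2.minAreaRect((W*1000).astype(np.float32));h=np.array(r[0])/1000
print('hole',t,s[i],r,'off tx,ty',(h-pp)@tx,(h-pp)@ty)
col=Z[260:370,262];R=np.where(abs(col-.3086)<.003)[0][[0,-1]]+260
print('rows',R,[((ray(z,262,v,.3086)[:2]-pp)@tx).round(4) for v in R])
S=[]
for u,v in((241,182),(312,182)):
    q=g[v-4:v+6,u-5:u+6].astype(float);w=(q>q.min()+.6*(q.max()-q.min()));cy,cx=ndimage.center_of_mass(w);S.append(ray(z,u-5+cx,v-4+cy,.095)[:2]);print(u-5+cx,v-4+cy)
e=S[1]-S[0];print('dogs',np.hypot(*e),np.degrees(np.arctan2(e[1],e[0])),'mid',(S[0]+S[1])/2,[((S[0]+S[1])/2-pp)@tx,((S[0]+S[1])/2-pp)@ty])
m=((Z>.079)&(Z<.0905)).astype(np.uint8);c=max(cv2.findContours(m[:215],0,1)[0],key=len)[:,0];W=np.array([ray(z,u,v,.085)[:2] for u,v in c]);rr=np.hypot(*(W-[.528,-.1065]).T);W=W[rr>.040]
A=np.c_[2*W,np.ones(len(W))];s=np.linalg.lstsq(A,(W**2).sum(1),rcond=None)[0];print('face',s[:2],np.sqrt(s[2]+s[:2]@s[:2]),len(W))
```

```text
hole 114.0 [ 258  307   40   35 1116] ((528.5624389648438, -107.53108978271484), (13.523666381835938, 13.59870433807373), 8.554824829101562) off tx,ty -0.0015977505040731866 0.00032827859912307037
rows [280 356] [np.float64(0.0154), np.float64(-0.0147)]
241.16216216216216 182.9189189189189
312.7567567567568 182.75675675675674
dogs 0.06519149603445665 8.684301097895998 mid [ 0.52778349 -0.10714904] [np.float64(-0.001104009650619057), np.float64(-0.0003851224528671543)]
face [ 0.52738873 -0.10630723] 0.04308781852199355 178
```

Call:
play_rows --pt "0.05 -0.05 2 0 0 0 -0.6" --pt "0.05 -0.05 4.5 0 0 0 -0.6" --pt "0.05 -0.05 7 0 0 0 -0.6" --pt "0.05 -0.05 9 0 0 0 -0.6" --pt "0.05 -0.05 10.5 0 0 0 -0.6"

```text
clock: 12.8
position: [0.527, -0.1059, 0.168]
tool_rot: [-3.141, -0.0, 1.72]
force: [0.2, 0.4, -4.5]
grip_width: 0.0295
finger_force: 59.8
```

Call:
play_rows --pt "0 0 0.6 0 0 0 -0.6" --pt "0 0 1.2 0 0 0 -0.6" --pt "0 0 1.8 0 0 0 -0.6" --pt "0 0 2.2 0 0 0 -0.6" --pt "0 0 2.2 0 0 0 -0.6"

```text
clock: 13.3
position: [0.5273, -0.1061, 0.1471]
tool_rot: [-3.141, -0.0, 1.72]
force: [-0.3, 0.1, -6.5]
grip_width: 0.0292
finger_force: 59.9
```

```bash
python3 -c "
from h import *
s=st();print(s['moment'],s['tool_rot'])"
```

```text
t 13.3 p [ 0.5273 -0.1061  0.1471] az 8.5 w 0.0292 F [-0.3  0.1 -6.5] q7 0.5
[ 0.00213829  0.0126836  -0.02223023] [-3.14140738e+00 -7.93578673e-05  1.71980186e+00]
```

Call:
play_rows --pt "0 0 0.3 0 0 0 -0.6" --pt "0 0 0.6 0 0 0 -0.6" --pt "0 0 0.9 0 0 0 -0.6" --pt "0 0 1.2 0 0 0 -0.6" --pt "0 0 1.4 0 0 0 -0.6"

```text
clock: 13.8
position: [0.5273, -0.1061, 0.133]
tool_rot: [-3.141, -0.0, 1.72]
force: [-0.1, 0.5, -5.2]
grip_width: 0.0293
finger_force: 60.1
```

Past the dog tops with no contact force, so I'm lowering the last 7 mm gently.

Call:
play_rows --pt "0 0 0.15 0 0 0 -0.6" --pt "0 0 0.3 0 0 0 -0.6" --pt "0 0 0.42 0 0 0 -0.6" --pt "0 0 0.54 0 0 0 -0.6" --pt "0 0 0.62 0 0 0 -0.6"

```text
clock: 14.3
position: [0.5273, -0.1062, 0.127]
tool_rot: [-3.142, 0.0, 1.72]
force: [0.5, -0.3, -4.6]
grip_width: 0.0294
finger_force: 60.1
```

Call:
play_rows --pt "0 0 0.05 0 0 0 -0.6" --pt "0 0 0.1 0 0 0 -0.6" --pt "0 0 0.14 0 0 0 -0.6" --pt "0 0 0.18 0 0 0 -0.6" --pt "0 0 0.2 0 0 0 -0.6"

```text
clock: 14.8
position: [0.5274, -0.1062, 0.1257]
tool_rot: [3.141, -0.0, 1.72]
force: [-5.3, 1.0, 12.2]
grip_width: 0.0294
finger_force: 62.4
```

Contact came at exactly the predicted height, so the flange is seated. Release and rise.

Call:
play_rows --pt "0 0 -0.1 0 0 0 -0.4" --pt "0 0 -0.1 0 0 0 -0.1" --pt "0 0 -0.1 0 0 0 0.2" --pt "0 0 -0.1 0 0 0 0.5" --pt "0 0 -0.1 0 0 0 0.5"

```text
clock: 15.3
position: [0.5274, -0.1062, 0.1261]
tool_rot: [3.141, 0.0, 1.72]
force: [0.2, 0.2, 0.6]
grip_width: 0.0637
finger_force: 0.0
```

Call:
play_rows --pt "0 0 -1 0 0 0 0.5" --pt "0 0 -4 0 0 0 0.5" --pt "0 0 -8 0 0 0 0.5" --pt "0 0 -12 0 0 0 0.2" --pt "0 0 -15 0 0 0 0.2"

```text
clock: 15.8
position: [0.5275, -0.1065, 0.2793]
tool_rot: [3.14, 0.0, 1.719]
force: [1.0, -0.7, -0.3]
grip_width: 0.0509
finger_force: 0.0
```

Run:
```python
from h import *
s=st();ci=viewer.camera_info('wrist');p,d=viewer.grab_frame('wrist');np.savez('w5',p=p,d=d,**ci);save('w5',p)
P=pts(ci,d);Z=P[...,2];x,y=P[...,0]-.5275,P[...,1]+.1065;r=np.hypot(x,y)
print('head top',np.nanmedian(Z[(r<.011)&(Z>.12)]),'flange',np.nanmedian(Z[(r>.022)&(r<.028)&(Z>.09)&(Z<.112)&(y>0)]))
m=(Z>.15)&(Z<.17)&(np.hypot(P[...,0]-.46,P[...,1]+.222)<.03);print('grip',m.sum(),np.nanmean(P[m],0) if m.any() else None)
plan(.4597,-.2215,.22,-25,1)
```

```text
t 15.8 p [ 0.5275 -0.1065  0.2793] az 8.5 w 0.0509 F [ 1.  -0.7 -0.3] q7 0.42
head top 0.16038624002250285 flange 0.09891973924980091
grip 0 None
call 1 [-10.31, -8.54, 6.31] rz 0.584
```

View pics/w5.png

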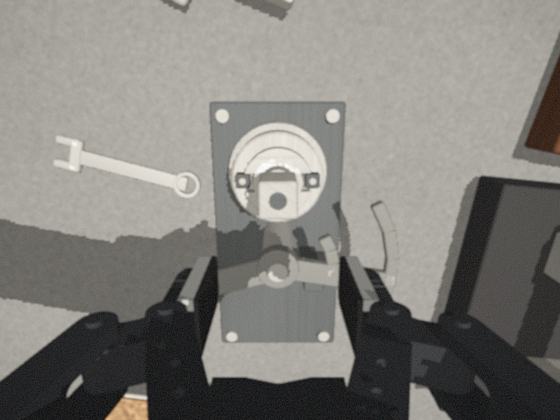

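Seated: head top at 0.160, flange top at 0.099, dogs at (242,181) and (312,181) in the slots. On to the lever grip for closing.

Run:
```python
from h import *
plan(.462,-.2206,.24,-45,2)
piv=np.array([.5396,-.1859]);g0=None;R=Ro.from_euler('xyz',[np.pi,0,np.pi/4])
for th in np.arange(1.3,-.06,-.1):
    a=np.radians(-81.45)-th;q=piv+.085*np.array([np.cos(a),np.sin(a)]);g0=q if g0 is None else g0
    print(round(th,1),q.round(4),(R.inv().apply(np.r_[q-g0,0])*100).round(2)[:2])
```

```text
call 1 [-5.13, -4.15, 2.15] rz 0.467
call 2 [-6.45, -1.4, 2.15] rz 0.467
1.3 [ 0.462  -0.2206] [0. 0.]
1.2 [ 0.4658 -0.2281] [-0.26  0.81]
1.1 [ 0.4704 -0.2353] [-0.45  1.64]
1.0 [ 0.4757 -0.2419] [-0.54  2.48]
0.9 [ 0.4816 -0.248 ] [-0.56  3.33]
0.8 [ 0.4881 -0.2535] [-0.48  4.18]
0.7 [ 0.4951 -0.2583] [-0.33  5.01]
0.6 [ 0.5026 -0.2624] [-0.09  5.83]
0.5 [ 0.5104 -0.2657] [0.23 6.62]
0.4 [ 0.5185 -0.2682] [0.62 7.37]
0.3 [ 0.5268 -0.2699] [1.09 8.08]
0.2 [ 0.5353 -0.2708] [1.63 8.73]
0.1 [ 0.5438 -0.2708] [2.23 9.34]
-0.0 [ 0.5522 -0.27  ] [2.89 9.87]
```

Call:
play_rows --pt "-1 -0.8 0 0 0 0.093 0.2" --pt "-2 -1.6 0 0 0 0.186 0.2" --pt "-3 -2.5 0.5 0 0 0.28 0.2" --pt "-4.1 -3.3 1 0 0 0.373 0.2" --pt "-5.1 -4.15 2 0 0 0.467 0.2" --squeeze 25

```text
clock: 16.35
position: [0.4938, -0.1634, 0.2568]
tool_rot: [3.14, -0.0, 1.249]
force: [0.3, -0.7, 0.9]
grip_width: 0.0512
finger_force: 0.0
```

Call:
play_rows --pt "-1.6 -0.35 0.5 0 0 0.116 0.2" --pt "-3.2 -0.7 1 0 0 0.233 0.2" --pt "-4.8 -1.05 1.5 0 0 0.35 0.2" --pt "-6.45 -1.4 2 0 0 0.467 0.2" --pt "-6.45 -1.4 2 0 0 0.467 0.2"

```text
clock: 16.85
position: [0.4591, -0.2212, 0.2362]
tool_rot: [-3.141, 0.001, 0.78]
force: [-0.5, 0.6, -0.0]
grip_width: 0.051
finger_force: 0.0
```

```bash
python3 -c "
from h import *
st();print(rel(.462,-.2206,.128,-45))"
```

```text
t 16.85 p [ 0.4591 -0.2212  0.2362] az -45.3 w 0.051 F [-0.5  0.6 -0. ] q7 -0.13
(array([ 0.26,  0.16, 10.82]), array([-0.   ,  0.001, -0.006]))
```

Call:
play_rows --pt "0.1 0.1 3 0 0 -0.005 0.2" --pt "0.2 0.15 6 0 0 -0.005 0.2" --pt "0.2 0.15 8.5 0 0 -0.005 0.2" --pt "0.2 0.15 10.2 0 0 -0.005 0.2" --pt "0.2 0.15 10.8 0 0 -0.005 0.2"

```text
clock: 17.35
position: [0.4626, -0.2186, 0.1271]
tool_rot: [-3.14, 0.001, 0.793]
force: [0.0, -0.2, 1.0]
grip_width: 0.0515
finger_force: 0.0
```

Call:
play_rows --pt "0 0 0 0 0 0 0.0" --pt "0 0 0 0 0 0 -0.3" --pt "0 0 0 0 0 0 -0.8" --pt "0 0 0 0 0 0 -0.8" --pt "0 0 0 0 0 0 -0.8"

```text
clock: 17.85
position: [0.4638, -0.2197, 0.1291]
tool_rot: [3.139, -0.001, 0.791]
force: [0.2, -1.2, 8.7]
grip_width: 0.0199
finger_force: 26.2
```

Call:
play_rows --pt "-0.15 0.4 0 0 0 0 -0.8" --pt "-0.26 0.81 0 0 0 0 -0.8" --pt "-0.36 1.2 0 0 0 0 -0.8" --pt "-0.45 1.64 0 0 0 0 -0.8" --pt "-0.54 2.48 0 0 0 0 -0.8"

```text
clock: 18.35
position: [0.4758, -0.2403, 0.1287]
tool_rot: [-3.14, 0.0, 0.791]
force: [-5.3, 2.4, 6.8]
grip_width: 0.0201
finger_force: 26.4
```

Call:
play_rows --pt "-0.02 0.85 0 0 0 0 -0.8" --pt "0.06 1.7 0 0 0 0 -0.8" --pt "0.21 2.53 0 0 0 0 -0.8" --pt "0.45 3.35 0 0 0 0 -0.8" --pt "0.77 4.14 0 0 0 0 -0.8"

```text
clock: 18.85
position: [0.511, -0.2641, 0.1284]
tool_rot: [-3.14, 0.0, 0.791]
force: [-8.5, -2.0, 2.6]
grip_width: 0.0203
finger_force: 26.3
```

Call:
play_rows --pt "0.2 0.38 0 0 0 0 -0.8" --pt "0.39 0.75 0 0 0 0 -0.8" --pt "0.62 1.12 0 0 0 0 -0.8" --pt "0.86 1.46 0 0 0 0 -0.8" --pt "1.4 2.11 0 0 0 0 -0.8"

```text
clock: 19.35
position: [0.5356, -0.2687, 0.1283]
tool_rot: [-3.14, 0.0, 0.791]
force: [-4.6, 5.9, 2.8]
grip_width: 0.0204
finger_force: 26.5
```

Call:
play_rows --pt "0.3 0.3 0 0 0 0 -0.8" --pt "0.6 0.61 0 0 0 0 -0.8" --pt "0.9 0.85 0 0 0 0 -0.8" --pt "1.26 1.14 0 0 0 0 -0.8" --pt "1.5 1.35 0 0 0 0 -0.8"

```text
clock: 19.85
position: [0.5556, -0.2677, 0.1281]
tool_rot: [-3.14, 0.001, 0.791]
force: [-28.4, 2.1, 14.9]
grip_width: 0.0198
finger_force: 28.2
```

Run:
```python
from h import *
s=st();a=np.array(s['position'][:2])-[.5396,-.1859];print(np.hypot(*a),np.degrees(np.arctan2(a[1],a[0])))
```

```text
t 19.85 p [ 0.5556 -0.2677  0.1281] az -44.7 w 0.0198 F [-28.4   2.1  14.9] q7 -0.02
0.08332929659861509 -78.9203062178097
```

Call:
play_rows --pt "0 0 0 0 0 0 -0.2" --pt "0 0 0 0 0 0 0.2" --pt "0 0 0 0 0 0 0.3" --pt "0 0 0 0 0 0 0.3" --pt "0 0 -3 0 0 0 0.3"

```text
clock: 20.35
position: [0.5552, -0.2669, 0.1557]
tool_rot: [-3.137, 0.002, 0.791]
force: [-0.5, 0.3, 0.9]
grip_width: 0.0557
finger_force: 0.0
```

Call:
play_rows --pt "0 0 -4 0 0 0 0.3" --pt "-2 0 -8 0 0 0 0.3" --pt "-5 0 -12 0 0 0 0.3" --pt "-9 0 -13 0 0 0 0.3" --pt "-13 0 -13 0 0 0 0.3"

```text
clock: 20.85
position: [0.4648, -0.3615, 0.2903]
tool_rot: [3.138, -0.001, 0.792]
force: [0.4, -1.3, -1.1]
grip_width: 0.0559
finger_force: 0.0
```

Run:
```python
from h import *
st();P={}
ci=viewer.camera_info('wrist');pw,dw=viewer.grab_frame('wrist');p,d=viewer.grab_frame('top');z=np.load('top.npz')
H=lambda c,dd:pts(c,dd)
a=H(z,z['d']);b=H(viewer.camera_info('top'),d)
for n,A in(('before',a),('after',b)):
    Q=A[190:235,350:395].reshape(-1,3);Q=Q[Q[:,2]>.15];
    if len(Q)>5: print(n,'grip',len(Q),cv2.minEnclosingCircle((Q[:,:2]*1000).astype(np.float32)))
    Q=A[185:260,280:335].reshape(-1,3);f=Q[(Q[:,2]>.105)&(Q[:,2]<.12)];print(n,'fork',len(f),f.mean(0).round(4),np.median(Q[Q[:,2]>.15],0).round(4) if (Q[:,2]>.15).any() else None)
c=np.zeros((420,800,3),np.uint8);c[:,:400]=pw[:,80:480];c[:400,400:]=cv2.resize(p[170:270,270:370],(400,400),interpolation=cv2.INTER_CUBIC);save('fin',c)
```

```text
t 20.85 p [ 0.4648 -0.3615  0.2903] az -44.6 w 0.0559 F [ 0.4 -1.3 -1.1] q7 0.09
before grip 56 ((549.5964965820312, -268.1630554199219), 10.295165061950684)
before fork 574 [ 0.5457 -0.1192  0.1118] None
after grip 59 ((484.8913879394531, -246.11862182617188), 80.95152282714844)
after fork 575 [ 0.5439 -0.1191  0.1119] [ 0.5266 -0.1057  0.1595]
```

View pics/fin.png

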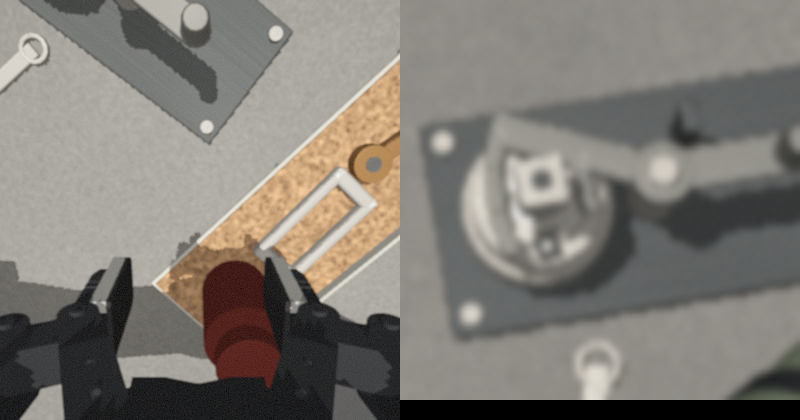

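The fork is round the arbor's neck, the lever looks to be against its stop, and the gripper is clear above everything. One number check on the grip, then I'll hand in if it agrees.

Run:
```python
from h import *
ci=viewer.camera_info('top');p,d=viewer.grab_frame('top');A=pts(ci,d)
m=(np.hypot(A[...,0]-.549,A[...,1]+.267)<.03)&(A[...,2]>.15)&(A[...,2]<.168);q=A[m]
c,r=cv2.minEnclosingCircle((q[:,:2]*1000).astype(np.float32));print(m.sum(),c,r);s=st()
if m.sum()>30 and abs(c[0]-549.6)<2.5 and r<13: print(bot.job_done())
```

```text
57 (551.8999633789062, -268.2599182128906) 10.368224143981934
t 21.0 p [ 0.4633 -0.3622  0.2888] az -44.9 w 0.0556 F [ 0.5  0.9 -0.6] q7 0.09
the job is handed in; nothing more can be done
None
```

The square-headed arbor is seated flush in the spindle with its slots over the dogs and the lever is closed over its flange; I let go and handed the job in at 21 s, with nothing else touched on purpose.

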